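# Close the quick clamp on a workpiece

### The job

Close the quick clamp on the aluminium workpiece: with the back of a finger, push the clamp strap round over the workpiece until it is fully home against its stop with the stud in its notch, and only then push the cam lever down until it lies level. Everything is done by pushing: do not lift anything, leave the workpiece seated in its nest, leave the pin, block and bottle standing around the clamp where they are, and finish with the clamp closed.

Things in the scene. Friction and masses are not known exactly. Their poses are not given: they have to be found in the camera images.
- fixture: Fixed steel base plate, x -55 to 55, y -110 to 100, 20 mm thick; origin on the bench, z up. In its frame (mm): strap's pivot post (0,-80), nut on it up to z 86; 10 mm stop pin (21.5,-50) up to z 70; stud (0,70) carrying the cam lever; workpiece nest round (0,-5), strips up to z 26. The closed strap lies along +y over the workpiece to the stud; open, it points out beyond the -x side.
- strap (a joint): Angle of the strap about its upright pivot, rad: 0 fully open, 1.75 closed (the stop, fully home, strap along the fixture's +y). Grows as the strap swings clockwise seen from above. Starts between 0 and 0.6. Stays where it is left; friction about 0.15 N m.
- strap_pivot (a point): Point on the strap's pivot axis, at mid thickness of the strap (67 mm above the bench). Its x axis points along the strap to its free end, z up; its -y axis points in the direction in which the strap swings to close.
- strap_mid (a point): On the strap's centre line, 90 mm from the pivot axis, mid thickness; axes as strap_pivot. Dark steel bar 32 wide, 18 thick (58 to 76 mm above the bench), ending 175 mm from the pivot, with a 24 mm notch for the stud in its closing (-y) edge, 151 mm out. Push its other (+y) edge, 16 mm from the centre line. Clear space below and beside it; passes 2 mm over the workpiece.
- lever (a joint): Angle of the cam lever about its level axis, rad: 0 raised (63 degrees above level, leaning away from the strap), 1.1 fully down (level, pointing along the fixture's +y, against its limit). Starts between 0 and 0.3. Stays where it is left; friction about 0.25 N m (some 3 N at the grip).
- lever_pivot (a point): Point on the lever's level axis, on top of the stud, 88 mm above the bench. Its y axis points along the lever to its free end, x is the hinge axis, z points out of the lever's upper face, the one that faces the strap while the lever is raised.
- lever_pad (a point): Point on the upper face of the lever's black grip, 80 mm from the lever's axis; same axes as lever_pivot. The grip is 26 mm wide, 14 mm thick and reaches from 50 to 105 mm from the axis. Push here, outwards and down, to close the lever.
- workpiece: Loose aluminium workpiece, 0.2 kg, resting in the nest on the base plate (its underside 20 mm above the bench) with 1.5 mm play. Stepped: foot 56 (x) by 50 (y) by 22 mm high, above it a rib 28 (x) by 50 (y) up to 36 mm (56 mm above the bench). Origin: centre of its underside.
- turned_pin: Loose aluminium turned pin standing on the bench, 36 mm wide foot, 22 mm neck, 50 mm high. Origin: centre of its underside. Leave alone.
- spare_block: Loose plain aluminium block 56 by 50 by 36 mm on the bench. Origin: centre of its underside. Leave alone.
- oil_bottle: Loose white bottle, 44 mm wide, 100 mm high, standing on the bench. Origin: centre of its underside. Leave alone.
Things that resemble listed ones, but are neither listed nor needed, are in the scene too. Leave any blue or pink look-alike of the workpiece alone.

How it is judged:
By the outcome, as a careful person would: the job done as asked, in the order asked, and still so for the second after the job is handed in, with the robot touching nothing.
It also fails if it takes over 48 s, if anything falls off the work surface, if the arm or the gripper's body presses on something with over 40 N, if the wrist force passes 120 N, or if a joint passes its speed limit or range.

### The arm

A 7-joint arm with a two-finger parallel gripper is mounted at the origin on the work surface. World frame = base frame: x ahead of the robot, y to its left, z up, the work surface at z = 0. Lengths are in m, angles in rad, forces in N, time in s.
With the tool pointing down it reaches from about 0.425 to 0.925 m from the base axis. Payload 6.8 kg.
Tool frame: the origin (TCP) lies on the centre line of the jaws, within the pads' length; the fingertips stand 19 mm ahead of it and the grasp point (between the pads) is the TCP; z points along the fingers, y is the line along which they close (so a half turn about z gives the same grasp; the last joint's range is limited). The gripper opens to 85 mm and grips with 20 to 120 N. Pads are 22 mm wide; open, the fingers measure 114 mm over their backs; the gripper's body (76 mm by 85 mm) begins 54 mm behind the grasp point. The pads swing forward as they close: fully open they stand 13 mm farther back than shut.
Start: joints at [1.236, 0.477, 0.022, 1.555, -0.011, 1.109, -0.083], TCP at [0.152, -0.658, 0.25] pointing down, gripper open.
Joint ranges: [-2.96, 2.96], [-0.34, 2.1], [-1.41, 1.46], [0.24, 2.44], [-1.37, 4.51], [0.17, 1.92], [-2.96, 2.96]. Speed limits (rad/s): [2.39, 2.39, 3.14, 3.14, 3.14, 3.14, 3.14].

### API

Orientations are given as a rotation vector (axis times angle).
In Python, from bench import r gives the robot as it stands. The module is installed in compiled form; this text tells all that it offers.
- The arm moves only by the tool arm_command, never from a script. Its argument "rows" is a list of rows, each an object of numbers: "fingers": the opening, from -1 (shut) to 1 (fully open); "x", "y", "z": the shift along the tool's x, y, z in m; "ax", "ay", "az": the turn, a rotation vector about the tool's x, y, z in degrees. In form: [{"fingers": .., "x": .., "y": .., "z": .., "ax": .., "ay": .., "az": ..}, ...]. A call has 1 to 10 rows; each row shifts and turns the commanded pose from where the row before left it, along the tool's axes as they then stand; what a row does not reach is not made up. A row lasts 1/12 s, in which the tool goes at most 41.7 mm and 7.16 degrees, less where a joint would pass 70% of its speed; a pose out of reach is approached as far as the arm can. A call is refused whole if a number of a shift passes 0.0417 or a number of a turn 7.16, either way. A call with a gripper value outside its range is refused whole. The fingers move at their own pace and stop on an object; "grip_force" is the grip in N (left out, the last holds). Time passes only in rows, so rows that do not move let the fingers close. It gives the time, the measured TCP pose, the force, the opening and the grip force at its end, in the units of the state.
- r.get_obs(): the state, without advancing time (a new reading comes with each control period).
- r.grab_frame(name): name is "scene" or "top"; returns a dict with "frame" (420x560x3 uint8, red, green, blue), "depth" (420x560 float32, m along the optical axis (not along the pixel's ray), 0 where there is no reading), "K" (3x3 intrinsics, pixels), "world_from_camera" (4x4, takes a point from camera to world coordinates). Camera axes: x right, y down, z forward; pixel columns grow to the right and rows downward; lengths in m; the calibration is good to about 2 mm. A picture is of the moment at which its call begins.
- r.hand_in(): hands the job in; it is judged then, once.
The state is a dict: "clock": time; "joints": joint angles; "qvel": joint speeds; "tau": joint torques, N m; "tcp_pos": TCP position; "orientation": TCP orientation; "contact_force": force on the tool from outside, world axes, zero at the start; "moment": the same for the moment, N m; "grip_width": finger opening in m; "gripper_force": force on a finger pad.
Only numpy, scipy, OpenCV 4.12 (cv2) and the standard library are available. Lean on these libraries where they do the work, as an engineer would, in place of code of your own. Each camera call takes 0.05 s, during which the arm holds its last target. There are 200 camera calls.

## Working session

There is one attempt and no reset: what is moved stays moved. The work goes in short steps, Python scripts to look and compute and a tool call to move; the robot and the scene stay as the last step left them, time stands still between calls to the robot, and variables do not carry over. Pictures are saved under pics/ and viewed, at most 10 in all, crops included, and the job is handed in when it is done.

Besides the shell and the picture viewer there is one more tool, called as name(argument=value, ...), one argument or row to a line, values as JSON. arm_command: Moves the arm, as the interface text tells. Its arguments: {"type":"object","properties":{"rows":{"type":"array"},"grip_force":{"type":"number"}},"required":["rows"]}

```bash
mkdir -p pics
python3 - <<'E'
from bench import r
import cv2,numpy as np
for n in("scene","top"):
    f=r.grab_frame(n); np.savez(n+"0.npz",**f)
    cv2.imwrite(f"pics/{n}0.png",f["frame"][:,:,::-1]); print(n,f["K"].tolist(),f["world_from_camera"].round(3).tolist())
o=r.get_obs();print(o)
E
```

```text
scene [[461.32637513118186, 0.0, 285.3468759935156], [0.0, 461.32637513118186, 220.48901003714536], [0.0, 0.0, 1.0]] [[-0.213, 0.752, -0.624, 1.189], [0.977, 0.164, -0.135, 0.156], [0.001, -0.639, -0.769, 0.851], [0.0, 0.0, 0.0, 1.0]]
top [[386.6303089386006, 0.0, 279.7725970286893], [0.0, 386.6303089386006, 210.0700656323282], [0.0, 0.0, 1.0]] [[-0.019, -0.981, 0.191, 0.44], [-0.999, 0.011, -0.04, 0.037], [0.037, -0.191, -0.981, 0.83], [0.0, 0.0, 0.0, 1.0]]
{'clock': 0.1, 'joints': array([ 1.23588067,  0.47776016,  0.02234904,  1.5563742 , -0.011479  ,
        1.10930478, -0.08309928]), 'qvel': array([ 0.00041774, -0.00166419,  0.00071056, -0.00310448,  0.00053787,
        0.00198085,  0.0008376 ]), 'tau': array([ 3.29232775e-03, -5.97761679e+01,  1.61334481e+00, -2.81951702e+01,
        1.28175478e-02,  5.19432651e-03, -7.26283417e-06]), 'tcp_pos': array([ 0.15165535, -0.6572117 ,  0.24938527]), 'orientation': array([-3.11973429e+00, -3.55365191e-01,  5.35752987e-04]), 'contact_force': array([ 0.81492958, -0.01198163,  0.61359006]), 'moment': array([-0.0323953 , -0.00912486, -0.00810483]), 'gripper_force': 0.0, 'grip_width': 0.08554228032907056}
```

View pics/scene0.png

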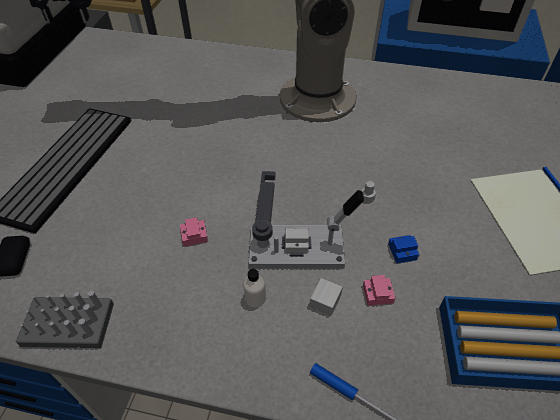

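View pics/top0.png

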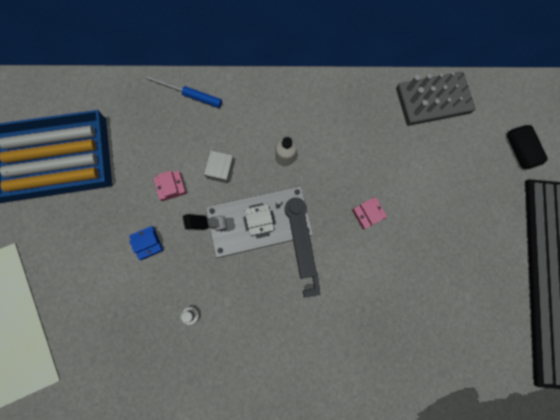

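The top view shows the fixture around (260,222) with its +y to image left, the strap pivot at (295,207), the strap's free end at (311,292), and the lever grip at (195,222). The bottle is at (287,148), the block at (219,166) and the pin at (190,316).

```bash
cat > h.py <<'E'
import numpy as np,cv2
def cloud(f):
    d=f["depth"];v,u=np.mgrid[:420,:560];K=f["K"]
    p=np.stack([(u-K[0,2])/K[0,0]*d,(v-K[1,2])/K[1,1]*d,d],-1)
    T=f["world_from_camera"];P=p@T[:3,:3].T+T[:3,3];P[d==0]=np.nan;return P
def ray(f,u,v,z):
    K=f["K"];T=f["world_from_camera"];d=T[:3,:3]@np.array([(u-K[0,2])/K[0,0],(v-K[1,2])/K[1,1],1]);o=T[:3,3]
    return o+d*(z-o[2])/d[2]
def pix(f,p):
    T=f["world_from_camera"];c=T[:3,:3].T@(np.array(p)-T[:3,3]);c=f["K"]@c;return c[:2]/c[2]
E
python3 - <<'E'
from h import *
for n in("top","scene"):
    f=dict(np.load(n+"0.npz"));P=cloud(f)
    cx,cy=(260,225) if n=="top" else (297,220)
    roi=np.zeros((420,560),bool);roi[cy-75:cy+75,cx-85:cx+85]=1
    z=P[...,2]
    m=roi&(z>.014)&(z<.026)
    num,lab,st,_=cv2.connectedComponentsWithStats(m.astype(np.uint8));k=1+st[1:,4].argmax();m=lab==k
    (c,s,a)=cv2.minAreaRect((P[m][:,:2]*1000).astype(np.float32));print(n,"plate",c,s,a,np.nanmedian(z[m]))
    print(cv2.boxPoints((c,s,a)).round(1).tolist())
    m=roi&(z>.066)&(z<.081)&(f["frame"].sum(2)<330)
    num,lab,st,_=cv2.connectedComponentsWithStats(m.astype(np.uint8));k=1+st[1:,4].argmax();m=lab==k
    (c,s,a)=cv2.minAreaRect((P[m][:,:2]*1000).astype(np.float32));print("strap",c,s,a,np.nanmedian(z[m]),m.sum())
    print(cv2.boxPoints((c,s,a)).round(1).tolist())
    m=roi&(z>.1)&(f["frame"].max(2)<60); q=P[m];print("lever",len(q)); 
    if len(q): print(np.percentile(q,[2,50,98],axis=0).round(3).tolist())
    m=roi&(z>.083)&(z<.091);print("z86",m.sum(),P[m].mean(0).round(3))
    g=cv2.resize(f["frame"][cy-80:cy+80,cx-100:cx+100,::-1],None,fx=4,fy=4,interpolation=cv2.INTER_CUBIC)
    cv2.imwrite(f"pics/{n}1.png",np.clip(g*1.3,0,255)[:600])
f=dict(np.load("top0.npz"))
for n,u,v,z in(("bottle",287,143,.1),("block",219,166,.036),("pin",190,316,.05)):print(n,ray(f,u,v,z).round(3))
E
```

```text
top plate (575.0046997070312, 49.19049835205078) (110.34542846679688, 209.54620361328125) 12.256559371948242 0.019661060693809518
[[498.79998779296875, 139.89999389648438], [543.2999877929688, -64.9000015258789], [651.2000122070312, -41.5], [606.7000122070312, 163.3000030517578]]
strap (515.8800659179688, -38.77965545654297) (196.2359161376953, 43.34341049194336) 11.064260482788086 0.07540105775039196 1422
[[415.3999938964844, -36.29999923706055], [423.70001220703125, -78.9000015258789], [616.2999877929688, -41.20000076293945], [608.0, 1.2999999523162842]]
lever 345
[[0.538, 0.14, 0.137], [0.551, 0.156, 0.166], [0.564, 0.173, 0.183]]
z86 144 [ 0.587 -0.009  0.086]
scene plate (575.603271484375, 47.779273986816406) (113.24806213378906, 209.7762908935547) 12.202549934387207 0.02114719015737543
[[498.1000061035156, 138.3000030517578], [542.4000244140625, -66.69999694824219], [653.0999755859375, -42.79999923706055], [608.7999877929688, 162.3000030517578]]
strap (516.3198852539062, -40.91315460205078) (199.3612823486328, 43.350101470947266) 11.660760879516602 0.0770354294615887 881
[[414.29998779296875, -39.79999923706055], [423.1000061035156, -82.30000305175781], [618.2999877929688, -42.0], [609.5999755859375, 0.5]]
lever 389
[[0.539, -0.016, 0.101], [0.561, 0.152, 0.156], [0.728, 0.174, 0.184]]
z86 133 [ 0.603 -0.002  0.087]
bottle [ 0.718 -0.01   0.1  ]
block [0.692 0.132 0.036]
pin [0.385 0.183 0.05 ][ WARN:0@0.209] global loadsave.cpp:1063 imwrite_ Unsupported depth image for selected encoder is fallbacked to CV_8U.
```

View pics/top1.png

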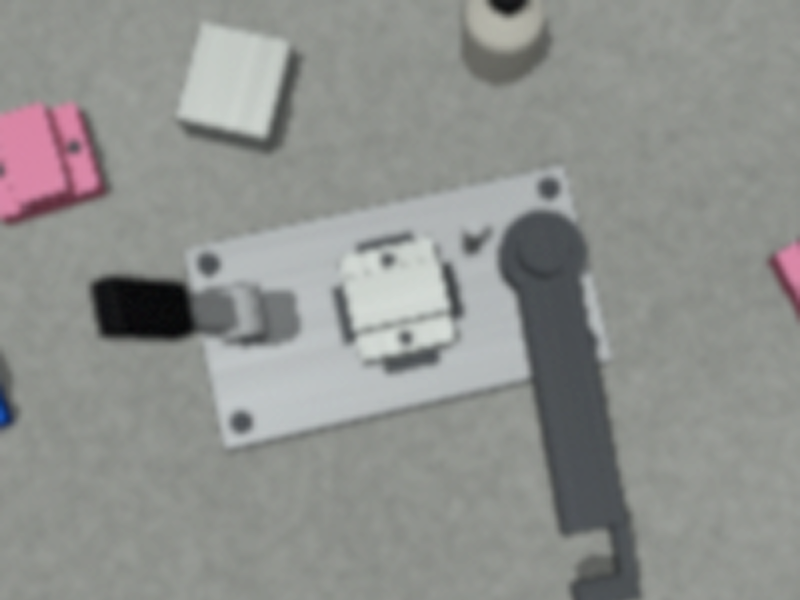

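View pics/scene1.png

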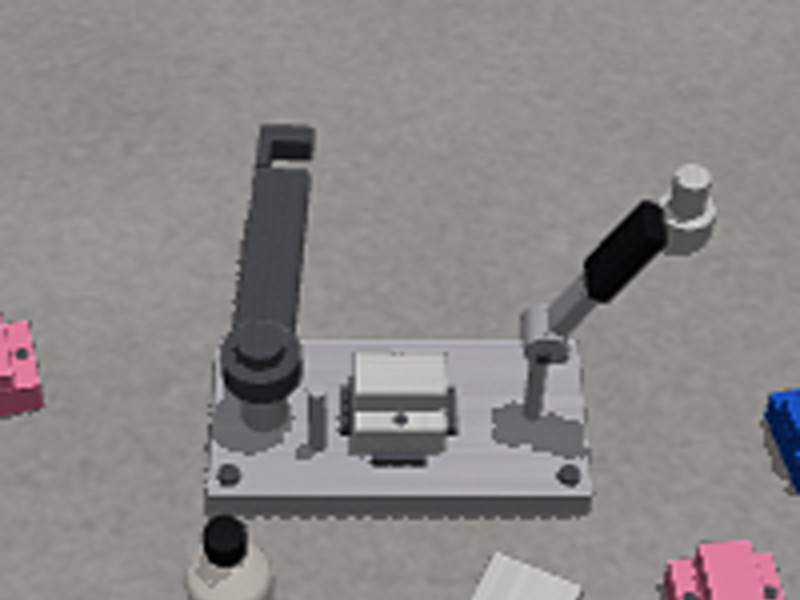

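The crops agree with the plate fit. The pivot is near (591,-25) mm, the stud near (559,122), and the strap points about 191°. The lever leans toward +y, and the space on the strap's push side (world -y) is clear.

```bash
cat >> h.py <<'E'
TH=np.deg2rad(12.2);FX=np.array([np.cos(TH),np.sin(TH)]);FY=np.array([-np.sin(TH),np.cos(TH)])
O=np.array([.5742,.0529]);PIV=O-.08*FY;STUD=O+.07*FY
def strap_ang(f):
    P=cloud(f);q=P[(P[...,2]>.069)&(P[...,2]<.082)&(f["frame"].sum(2)<330)][:,:2]-PIV
    R=np.hypot(*q.T);q=q[(R>.04)&(R<.125)]
    d=cv2.fitLine(q.astype(np.float32),cv2.DIST_L2,0,.001,.001).ravel();u=d[:2]*np.sign(d[:2]@q.mean(0))
    off=np.median(q@np.array([u[1],-u[0]]))
    return u,1.75-(((np.arctan2(u[1],u[0])-TH-np.pi/2+np.pi/2)%(2*np.pi))-np.pi/2),off,len(q)
def lever(f):
    P=cloud(f);q=P[(f["frame"].max(2)<60)&(P[...,2]>.085)]
    h=q[:,:2]-STUD;y=h@FY;x=h@FX;k=(abs(x)<.03)&(y>0)&(y<.13);y=y[k];z=q[k,2]-.088
    return np.percentile(np.c_[y,z,x[k]],[3,50,97],axis=0).round(4).tolist(),k.sum()
def rot(o):return cv2.Rodrigues(np.array(o["orientation"]))[0]
def plan(o,wp,ang,n,R=None,p=None):
    """rows (tool shift mm, az deg) to go straight to wp with tool y line at world angle ang(deg), tool down"""
    R=rot(o) if R is None else R;p=o["tcp_pos"] if p is None else p
    a=np.deg2rad(ang);best=None
    for s in(0,np.pi):
        y=np.array([np.cos(a+s),np.sin(a+s),0]);z=np.array([0,0,-1.]);G=np.c_[np.cross(y,z),y,z]
        w=cv2.Rodrigues(R.T@G)[0].ravel()
        if best is None or np.linalg.norm(w)<np.linalg.norm(best[0]):best=(w,G)
    w,G=best
    for i in range(n):
        Ri=R@cv2.Rodrigues(w*i/n)[0];print((Ri.T@(np.array(wp)-p)/n*1000).round(1),np.rad2deg(w/n).round(2))
    return G,np.array(wp)
E
python3 - <<'E'
from h import *;from bench import r
for n in("top","scene"):
    f=dict(np.load(n+"0.npz"));print(strap_ang(f),lever(f))
f=dict(np.load("top0.npz"));print(PIV,STUD)
u=strap_ang(f)[0];nn=np.array([u[1],-u[0]]);a=np.rad2deg(np.arctan2(nn[1],nn[0]));t=PIV+.085*u-.055*nn;print(t,a)
o=r.get_obs();plan(o,[*t,.25],a,1)
E
```

```text
(array([-0.98692596, -0.16117436]), np.float64(0.2302533922551646), np.float64(0.0017388456565412638), 722) ([[0.0201, 0.0491, -0.0126], [0.036, 0.0783, -0.001], [0.0523, 0.0948, 0.0114]], np.int64(345))
(array([-0.97996545, -0.19916762]), np.float64(0.19162538997998446), np.float64(0.003625719197927592), 407) ([[0.004, 0.0044, -0.0112], [0.0327, 0.0713, 0.0073], [0.052, 0.0949, 0.0132]], np.int64(351))
[ 0.59110598 -0.02529327] [0.55940726 0.12131911]
[ 0.51608187 -0.09327402] 99.27506655310293
[ 4.819e+02 -4.675e+02  1.000e-01] [-0.1   0.01  3.72]
```

arm_command(
  rows=[
    {"fingers":-1,"x":0.024,"y":-0.0234},
    {"fingers":-1,"x":0.024,"y":-0.0234},
    {"fingers":-1,"x":0.024,"y":-0.0234},
    {"fingers":-1,"x":0.024,"y":-0.0234},
    {"fingers":-1,"x":0.024,"y":-0.0234},
    {"fingers":-1,"x":0.024,"y":-0.0234},
    {"fingers":-1,"x":0.024,"y":-0.0234},
    {"fingers":-1,"x":0.024,"y":-0.0234},
    {"fingers":-1,"x":0.024,"y":-0.0234},
    {"fingers":-1,"x":0.024,"y":-0.0234},
  ],
  grip_force=20,
)

```text
validation failed for argument at $.ro...
```

arm_command(
  rows=[
    {"fingers":-1,"x":0.024,"y":-0.0234},
    {"fingers":-1,"x":0.024,"y":-0.0234},
    {"fingers":-1,"x":0.024,"y":-0.0234},
    {"fingers":-1,"x":0.024,"y":-0.0234},
    {"fingers":-1,"x":0.024,"y":-0.0234},
    {"fingers":-1,"x":0.024,"y":-0.0234},
    {"fingers":-1,"x":0.024,"y":-0.0234},
    {"fingers":-1,"x":0.024,"y":-0.0234},
    {"fingers":-1,"x":0.024,"y":-0.0234},
    {"fingers":-1,"x":0.024,"y":-0.0234},
  ],
)

```text
validation failed for argument at $.ro...
```

arm_command(
  rows=[
    {"fingers":-1,"x":0.024,"y":-0.0234,"z":0,"ax":0,"ay":0,"az":0},
    {"fingers":-1,"x":0.024,"y":-0.0234,"z":0,"ax":0,"ay":0,"az":0},
    {"fingers":-1,"x":0.024,"y":-0.0234,"z":0,"ax":0,"ay":0,"az":0},
    {"fingers":-1,"x":0.024,"y":-0.0234,"z":0,"ax":0,"ay":0,"az":0},
    {"fingers":-1,"x":0.024,"y":-0.0234,"z":0,"ax":0,"ay":0,"az":0},
    {"fingers":-1,"x":0.024,"y":-0.0234,"z":0,"ax":0,"ay":0,"az":0},
    {"fingers":-1,"x":0.024,"y":-0.0234,"z":0,"ax":0,"ay":0,"az":0},
    {"fingers":-1,"x":0.024,"y":-0.0234,"z":0,"ax":0,"ay":0,"az":0},
    {"fingers":-1,"x":0.024,"y":-0.0234,"z":0,"ax":0,"ay":0,"az":0},
    {"fingers":-1,"x":0.024,"y":-0.0234,"z":0,"ax":0,"ay":0,"az":0},
  ],
  grip_force=20,
)

```text
clock: 0.93
tcp_pos: [0.3334, -0.3741, 0.2501]
orientation: [-3.121, -0.355, 0.001]
contact_force: [0.4, -0.7, 0.3]
grip_width: 0.0003
gripper_force: 0.0
```

arm_command(
  rows=[
    {"fingers":-1,"x":0.024,"y":-0.0234,"z":0,"ax":0,"ay":0,"az":0},
    {"fingers":-1,"x":0.024,"y":-0.0234,"z":0,"ax":0,"ay":0,"az":0},
    {"fingers":-1,"x":0.024,"y":-0.0234,"z":0,"ax":0,"ay":0,"az":0},
    {"fingers":-1,"x":0.024,"y":-0.0234,"z":0,"ax":0,"ay":0,"az":0},
    {"fingers":-1,"x":0.024,"y":-0.0234,"z":0,"ax":0,"ay":0,"az":0},
    {"fingers":-1,"x":0.024,"y":-0.0234,"z":0,"ax":0,"ay":0,"az":0},
    {"fingers":-1,"x":0.024,"y":-0.0234,"z":0,"ax":0,"ay":0,"az":0},
    {"fingers":-1,"x":0.024,"y":-0.0234,"z":0,"ax":0,"ay":0,"az":0},
    {"fingers":-1,"x":0.024,"y":-0.0234,"z":0,"ax":0,"ay":0,"az":0},
    {"fingers":-1,"x":0.024,"y":-0.0234,"z":0,"ax":0,"ay":0,"az":2.5},
  ],
)

```text
clock: 1.77
tcp_pos: [0.5146, -0.0924, 0.2501]
orientation: [3.128, 0.287, -0.001]
contact_force: [0.9, -0.8, 0.1]
grip_width: -0.0001
gripper_force: 0.0
```

arm_command(
  rows=[
    {"fingers":-1,"x":0,"y":0,"z":0.03,"ax":0,"ay":0,"az":0},
    {"fingers":-1,"x":0,"y":0,"z":0.03,"ax":0,"ay":0,"az":0},
    {"fingers":-1,"x":0,"y":0,"z":0.03,"ax":0,"ay":0,"az":0},
    {"fingers":-1,"x":0,"y":0,"z":0.03,"ax":0,"ay":0,"az":0},
    {"fingers":-1,"x":0,"y":0,"z":0.03,"ax":0,"ay":0,"az":0},
    {"fingers":-1,"x":0,"y":0,"z":0.02,"ax":0,"ay":0,"az":0},
    {"fingers":-1,"x":0,"y":0,"z":0,"ax":0,"ay":0,"az":0},
  ],
)

```text
clock: 2.35
tcp_pos: [0.5109, -0.0934, 0.0762]
orientation: [-3.127, -0.288, 0.012]
contact_force: [0.0, 0.2, -0.2]
grip_width: -0.0004
gripper_force: 0.0
```

Run:
```python
from bench import r;from h import *
f=r.grab_frame("scene");cv2.imwrite("pics/s2.png",cv2.resize(f["frame"][120:290,180:410,::-1],None,fx=3,fy=3))
o=r.get_obs();R=rot(o);print(o["tcp_pos"],R.round(3).tolist(),o["joints"].round(2),strap_ang(r.grab_frame("top")))
```

```text
[ 0.51241015 -0.09354743  0.07842631] [[0.983, 0.182, -0.005], [0.182, -0.983, 0.001], [-0.005, -0.002, -1.0]] [ 0.3   0.48 -0.3   2.04  0.22  0.66 -1.53] (array([-0.98736423, -0.15846735]), np.float64(0.2329956470417418), np.float64(0.003584683063845819), 630)
```

View pics/s2.png

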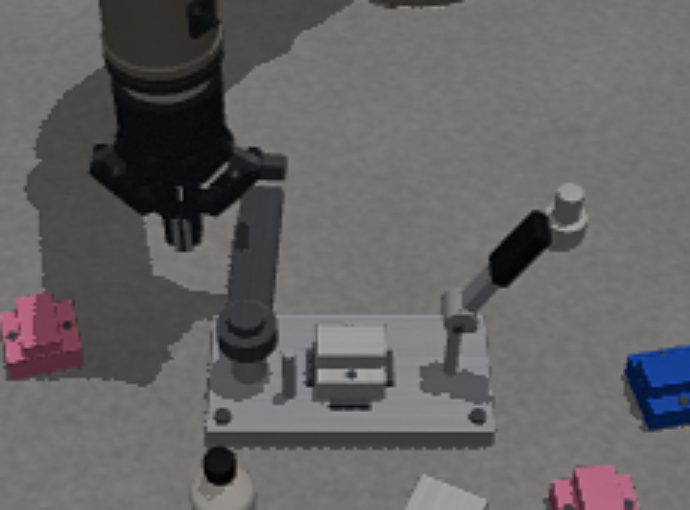

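The gripper is shut and down beside the strap's push edge, with its tips at strap height around (182,235). Both sides are clear. I'll approach the edge now.

arm_command(
  rows=[
    {"fingers":-1,"x":0,"y":-0.007,"z":0,"ax":0,"ay":0,"az":0},
    {"fingers":-1,"x":0,"y":-0.007,"z":0,"ax":0,"ay":0,"az":0},
    {"fingers":-1,"x":0,"y":-0.006,"z":0,"ax":0,"ay":0,"az":0},
    {"fingers":-1,"x":0,"y":-0.004,"z":0,"ax":0,"ay":0,"az":0},
    {"fingers":-1,"x":0,"y":-0.004,"z":0,"ax":0,"ay":0,"az":0},
  ],
)

```text
clock: 2.87
tcp_pos: [0.5095, -0.0656, 0.0811]
orientation: [3.128, 0.289, 0.002]
contact_force: [-0.3, -2.5, 1.1]
grip_width: 0.0001
gripper_force: 1.1
```

arm_command(
  rows=[
    {"fingers":-1,"x":-0.002,"y":-0.0077,"z":0.001,"ax":0,"ay":0,"az":5},
    {"fingers":-1,"x":-0.002,"y":-0.0077,"z":0.001,"ax":0,"ay":0,"az":5},
    {"fingers":-1,"x":-0.002,"y":-0.0077,"z":0,"ax":0,"ay":0,"az":5},
    {"fingers":-1,"x":-0.002,"y":-0.0077,"z":0,"ax":0,"ay":0,"az":5},
    {"fingers":-1,"x":-0.002,"y":-0.0077,"z":0,"ax":0,"ay":0,"az":5},
    {"fingers":-1,"x":-0.002,"y":-0.0077,"z":0,"ax":0,"ay":0,"az":5},
    {"fingers":-1,"x":-0.002,"y":-0.0077,"z":0,"ax":0,"ay":0,"az":5},
    {"fingers":-1,"x":-0.002,"y":-0.0077,"z":0,"ax":0,"ay":0,"az":5},
  ],
)

```text
clock: 3.53
tcp_pos: [0.5006, -0.0047, 0.0787]
orientation: [3.035, -0.807, -0.0]
contact_force: [0.2, -2.5, 1.6]
grip_width: 0.0004
gripper_force: 1.3
```

```bash
cat >> h.py <<'E'
def where(o):
    R=rot(o);u=-R[:2,0]/np.linalg.norm(R[:2,0]);n=np.array([u[1],-u[0]]);q=o["tcp_pos"][:2]-PIV
    phi=1.75-(np.arctan2(u[1],u[0])%(2*np.pi)-TH-np.pi/2)
    print("tool phi",phi,"r",q@u,"d",-q@n,"z",o["tcp_pos"][2],"F",o["contact_force"].round(1),"fix",(o["tcp_pos"][:2]-O)@FX,(o["tcp_pos"][:2]-O)@FY,R.round(3).tolist())
E
python3 - <<'E'
from bench import r;from h import *
where(r.get_obs());print(strap_ang(r.grab_frame("top")),strap_ang(r.grab_frame("scene")))
E
```

```text
tool phi 0.9120984529420624 r 0.08874808961180511 d 0.027111025205608777 z 0.07866253975216825 F [ 0.2 -2.5  1.6] fix -0.08409913013284172 -0.04077542341409524 [[0.868, -0.497, -0.0], [-0.497, -0.868, -0.001], [0.0, 0.001, -1.0]]
(array([-0.97134793,  0.23766205]), np.float64(0.6320920598536737), np.float64(0.04441572694873294), 37) (array([-0.85503405,  0.51857185]), np.float64(0.9373136649842229), np.float64(0.002420445921210222), 506)
```

arm_command(
  rows=[
    {"fingers":-1,"x":-0.002,"y":-0.0077,"z":0,"ax":0,"ay":0,"az":5},
    {"fingers":-1,"x":-0.002,"y":-0.0077,"z":0,"ax":0,"ay":0,"az":5},
    {"fingers":-1,"x":-0.002,"y":-0.0077,"z":0,"ax":0,"ay":0,"az":5},
    {"fingers":-1,"x":-0.002,"y":-0.0077,"z":0,"ax":0,"ay":0,"az":5},
    {"fingers":-1,"x":-0.002,"y":-0.0077,"z":0,"ax":0,"ay":0,"az":5},
    {"fingers":-1,"x":-0.002,"y":-0.0077,"z":0,"ax":0,"ay":0,"az":5},
    {"fingers":-1,"x":-0.0016,"y":-0.0062,"z":0,"ax":0,"ay":0,"az":4},
    {"fingers":-1,"x":-0.0012,"y":-0.0046,"z":0,"ax":0,"ay":0,"az":3},
    {"fingers":-1,"x":-0.0008,"y":-0.003,"z":0,"ax":0,"ay":0,"az":2},
  ],
)

```text
clock: 4.38
tcp_pos: [0.5325, 0.0474, 0.0781]
orientation: [2.597, -1.766, -0.003]
contact_force: [-2.9, -0.4, 1.7]
grip_width: 0.0003
gripper_force: 1.2
```

Run:
```python
from bench import r;from h import *
where(r.get_obs());print(strap_ang(r.grab_frame("top")),strap_ang(r.grab_frame("scene")))
```

```text
tool phi 1.5868470106923318 r 0.08910660681950358 d 0.02784608517508622 z 0.07811910896987893 F [-2.9 -0.4  1.7] fix -0.04194988793978407 0.003400232255691722 [[0.367, -0.93, -0.002], [-0.93, -0.367, 0.0], [-0.001, 0.002, -1.0]]Traceback (most recent call last):
  File "<stdin>", line 2, in <module>
  File "h.py", line 16, in strap_ang
    d=cv2.fitLine(q.astype(np.float32),cv2.DIST_L2,0,.001,.001).ravel();u=d[:2]*np.sign(d[:2]@q.mean(0))
      ~~~~~~~~~~~^^^^^^^^^^^^^^^^^^^^^^^^^^^^^^^^^^^^^^^^^^^^^^
cv2.error: OpenCV(4.12.0) /io/opencv/modules/imgproc/src/linefit.cpp:50: error: (-215:Assertion failed) count > 0 in function 'fitLine2D_wods'
```

arm_command(
  rows=[
    {"fingers":-1,"x":-0.0008,"y":-0.003,"z":0,"ax":0,"ay":0,"az":2},
    {"fingers":-1,"x":-0.0008,"y":-0.003,"z":0,"ax":0,"ay":0,"az":2},
    {"fingers":-1,"x":-0.0008,"y":-0.003,"z":0,"ax":0,"ay":0,"az":2},
    {"fingers":-1,"x":-0.0008,"y":-0.003,"z":0,"ax":0,"ay":0,"az":2},
    {"fingers":-1,"x":-0.0004,"y":-0.0015,"z":0,"ax":0,"ay":0,"az":1},
    {"fingers":-1,"x":0,"y":0,"z":0,"ax":0,"ay":0,"az":0},
  ],
)

```text
clock: 4.93
tcp_pos: [0.5443, 0.0547, 0.078]
orientation: [2.451, -1.963, -0.001]
contact_force: [-1.8, 1.1, -0.1]
grip_width: 0.0001
gripper_force: 1.1
```

arm_command(
  rows=[
    {"fingers":-1,"x":0,"y":-0.001,"z":0,"ax":0,"ay":0,"az":0},
    {"fingers":-1,"x":0,"y":-0.001,"z":0,"ax":0,"ay":0,"az":0},
  ],
)

```text
clock: 5.1
tcp_pos: [0.5445, 0.0548, 0.0779]
orientation: [2.449, -1.962, -0.006]
contact_force: [-10.0, 0.4, 7.4]
grip_width: -0.0002
gripper_force: 5.1
```

Run:
```python
from bench import r;from h import *
where(r.get_obs())
```

```text
tool phi 1.742953882363912 r 0.08828329603905984 d 0.027980953510575692 z 0.07785984986183472 F [-10.    0.4   7.4] fix -0.028602308259360516 0.00808394905496572 [[0.218, -0.976, -0.005], [-0.976, -0.218, -0.0], [-0.001, 0.005, -1.0]]
```

arm_command(
  rows=[
    {"fingers":-1,"x":0,"y":-0.001,"z":-0.001,"ax":0,"ay":0,"az":0},
    {"fingers":-1,"x":0,"y":0,"z":0,"ax":0,"ay":0,"az":0},
  ],
)

```text
clock: 5.27
tcp_pos: [0.5445, 0.0547, 0.0781]
orientation: [2.448, -1.961, -0.008]
contact_force: [-7.8, 0.7, 0.1]
grip_width: -0.0001
gripper_force: 3.9
```

arm_command(
  rows=[
    {"fingers":-1,"x":0,"y":0.005,"z":0,"ax":0,"ay":0,"az":0},
    {"fingers":-1,"x":0,"y":0.015,"z":0,"ax":0,"ay":0,"az":0},
    {"fingers":-1,"x":0,"y":0.03,"z":0,"ax":0,"ay":0,"az":0},
    {"fingers":-1,"x":0,"y":0.03,"z":0,"ax":0,"ay":0,"az":0},
    {"fingers":-1,"x":0,"y":0.02,"z":-0.035,"ax":0,"ay":0,"az":-5},
    {"fingers":-1,"x":0,"y":0,"z":-0.035,"ax":0,"ay":0,"az":-7},
    {"fingers":-1,"x":0,"y":0,"z":-0.035,"ax":0,"ay":0,"az":-7},
    {"fingers":-1,"x":0,"y":0,"z":-0.035,"ax":0,"ay":0,"az":-7},
    {"fingers":-1,"x":0,"y":0,"z":-0.015,"ax":0,"ay":0,"az":-7},
  ],
)

```text
clock: 6.02
tcp_pos: [0.4529, 0.0332, 0.2394]
orientation: [-2.907, 1.179, -0.013]
contact_force: [0.7, -0.5, -0.6]
grip_width: 0.0
gripper_force: 0.0
```

Run:
```python
from bench import r;from h import *
f=r.grab_frame("scene");cv2.imwrite("pics/s3.png",cv2.resize(f["frame"][120:290,180:410,::-1],None,fx=3,fy=3))
where(r.get_obs());print(strap_ang(f),lever(f))
g=r.grab_frame("top")
try: print(strap_ang(g),lever(g))
except Exception: print("top hidden")
```

```text
tool phi 1.1552442530120022 r 0.1397579794284879 d 0.052343857094260274 z 0.24051527363577976 F [1.3 0.5 2. ] fix -0.12166295028102278 0.0064308898389654826 [[0.723, -0.691, 0.012], [-0.691, -0.723, 0.002], [0.007, -0.01, -1.0]]
(array([-0.22800246,  0.97366053]), np.float64(1.7329045527077667), np.float64(0.005366141195378461), 524) ([[0.0045, 0.0076, -0.0109], [0.0344, 0.0748, 0.0074], [0.052, 0.0959, 0.0142]], np.int64(322))
(array([-0.26266649,  0.96488667]), np.float64(1.6971454657576257), np.float64(0.014444683593493466), 242) ([[0.0233, 0.0566, -0.0124], [0.0397, 0.0861, 0.0015], [0.0525, 0.0953, 0.0116]], np.int64(258))
```

View pics/s3.png

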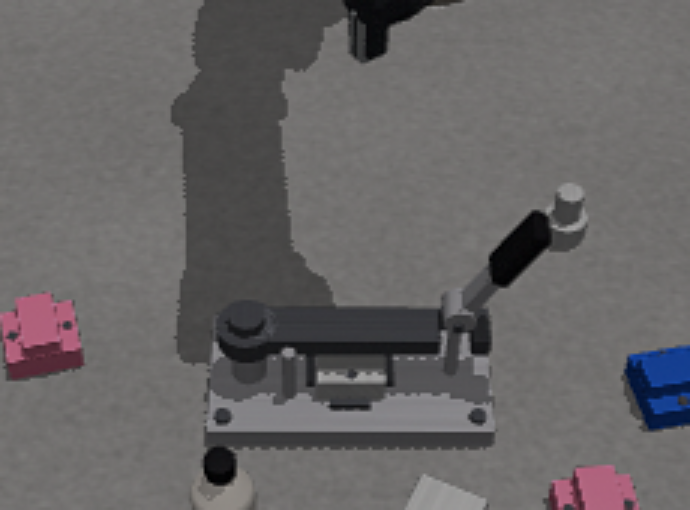

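The strap lies along the fixture's +y against the stop pin at (288,365), with the stud at (458,330) in its notch. The contact force also jumped at the stop. The workpiece and neighbours haven't moved. Next is the lever.

Run:
```python
from bench import r;from h import *
o=r.get_obs();t=STUD-.018*FY
print("rot-first total:");R=rot(o)
G,p=plan(o,[*t,.24],102.2,8)
# lever pushes: tip corner path
b=np.deg2rad([61,55,48,41,34,27,20,13,6,0]);rr=np.linspace(.074,.084,10)/1
y=rr*np.cos(b)-.007*np.sin(b)-.012;z=.088+rr*np.sin(b)+.007*np.cos(b)+.019
print(np.c_[np.rad2deg(b),y*1e3,z*1e3].round(1));print((np.c_[-np.diff(y),-np.diff(z)]*1e3).round(1).tolist())
```

```text
rot-first total:
[  3.7 -15.9  -0.1] [-0.04 -0.06 -7.07]
[  5.6 -15.3  -0.1] [-0.04 -0.06 -7.07]
[  7.5 -14.5  -0.1] [-0.04 -0.06 -7.07]
[  9.2 -13.5  -0.1] [-0.04 -0.06 -7.07]
[ 10.8 -12.2  -0.2] [-0.04 -0.06 -7.07]
[ 12.2 -10.8  -0.2] [-0.04 -0.06 -7.07]
[13.5 -9.2 -0.2] [-0.04 -0.06 -7.07]
[14.5 -7.5 -0.2] [-0.04 -0.06 -7.07]
[[ 61.   17.8 175.1]
 [ 55.   25.3 172.5]
 [ 48.   33.8 168.3]
 [ 41.   41.8 163. ]
 [ 34.   49.1 156.7]
 [ 27.   55.7 149.4]
 [ 20.   61.4 141.2]
 [ 13.   66.1 132.2]
 [  6.   69.7 122.6]
 [  0.   72.  114. ]]
[[-7.6, 2.6], [-8.5, 4.2], [-8.0, 5.3], [-7.3, 6.3], [-6.6, 7.3], [-5.7, 8.2], [-4.7, 9.0], [-3.6, 9.6], [-2.3, 8.6]]
```

arm_command(
  rows=[
    {"fingers":-1,"x":0.0037,"y":-0.0159,"z":0,"ax":0,"ay":0,"az":-7.07},
    {"fingers":-1,"x":0.0056,"y":-0.0153,"z":0,"ax":0,"ay":0,"az":-7.07},
    {"fingers":-1,"x":0.0075,"y":-0.0145,"z":0,"ax":0,"ay":0,"az":-7.07},
    {"fingers":-1,"x":0.0092,"y":-0.0135,"z":0,"ax":0,"ay":0,"az":-7.07},
    {"fingers":-1,"x":0.0108,"y":-0.0122,"z":0,"ax":0,"ay":0,"az":-7.07},
    {"fingers":-1,"x":0.0122,"y":-0.0108,"z":0,"ax":0,"ay":0,"az":-7.07},
    {"fingers":-1,"x":0.0135,"y":-0.0092,"z":0,"ax":0,"ay":0,"az":-7.07},
    {"fingers":-1,"x":0.0145,"y":-0.0075,"z":0,"ax":0,"ay":0,"az":-7.07},
    {"fingers":-1,"x":0,"y":0,"z":0,"ax":0,"ay":0,"az":0},
  ],
)

```text
clock: 6.87
tcp_pos: [0.5625, 0.1051, 0.233]
orientation: [-3.123, -0.337, -0.002]
contact_force: [-0.2, 0.5, -0.3]
grip_width: -0.0001
gripper_force: 0.0
```

```bash
cat >> h.py <<'E'
def rel(o):
    q=o["tcp_pos"][:2]-STUD;R=rot(o);print("x",(q@FX*1e3).round(1),"y",(q@FY*1e3).round(1),"z",(o["tcp_pos"][2]*1e3).round(1),"F fix",(o["contact_force"][:2]@FX).round(1),(o["contact_force"][:2]@FY).round(1),o["contact_force"][2].round(1),"tooly",np.rad2deg(np.arctan2(R[1,1],R[0,1])),R[:,2].round(3))
E
python3 - <<'E'
from bench import r;from h import *
o=r.get_obs();rel(o);plan(o,[*(STUD-.018*FY),.174],102.2,1)
E
```

```text
x -0.4 y -16.6 z 233.0 F fix -0.1 0.5 -0.3 tooly -77.67594503710725 [ 0.001  0.001 -1.   ]
[ 0.3  1.5 59. ] [-0.02 -0.07  0.12]
```

Now down to z 0.174, approach to y = 15, and check the force.

arm_command(
  rows=[
    {"fingers":-1,"x":0,"y":0.002,"z":0.02,"ax":0,"ay":0,"az":0},
    {"fingers":-1,"x":0,"y":0,"z":0.02,"ax":0,"ay":0,"az":0},
    {"fingers":-1,"x":0,"y":0,"z":0.018,"ax":0,"ay":0,"az":0},
    {"fingers":-1,"x":0,"y":-0.01,"z":0,"ax":0,"ay":0,"az":0},
    {"fingers":-1,"x":0,"y":-0.01,"z":0,"ax":0,"ay":0,"az":0},
    {"fingers":-1,"x":0,"y":-0.007,"z":0,"ax":0,"ay":0,"az":0},
    {"fingers":-1,"x":0,"y":-0.005,"z":0,"ax":0,"ay":0,"az":0},
  ],
)

```text
clock: 7.45
tcp_pos: [0.5545, 0.1349, 0.1775]
orientation: [-3.123, -0.331, -0.003]
contact_force: [-0.1, 0.8, 0.6]
grip_width: 0.0003
gripper_force: 0.0
```

Run:
```python
from bench import r;from h import *
f=r.grab_frame("scene");cv2.imwrite("pics/s4.png",cv2.resize(f["frame"][110:260,230:430,::-1],None,fx=3,fy=3))
rel(r.get_obs())
```

```text
x -1.8 y 15.2 z 177.5 F fix -0.0 0.9 0.7 tooly -77.8226139186687 [ 0.002  0.002 -1.   ]
```

View pics/s4.png

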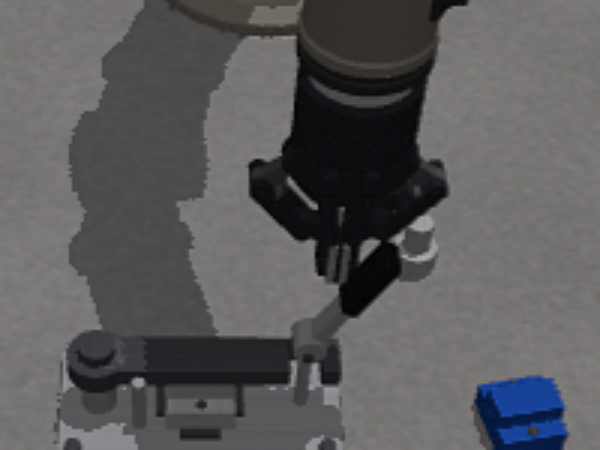

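The shut finger stands just at the inner face of the grip near (350,285), clear of the stud and strap. Pushing the lever over in an arc.

arm_command(
  rows=[
    {"fingers":-1,"x":0.001,"y":-0.005,"z":0.002,"ax":0,"ay":0,"az":0},
    {"fingers":-1,"x":0,"y":-0.0076,"z":0.003,"ax":0,"ay":0,"az":0},
    {"fingers":-1,"x":0,"y":-0.0085,"z":0.004,"ax":0,"ay":0,"az":0},
    {"fingers":-1,"x":0,"y":-0.008,"z":0.005,"ax":0,"ay":0,"az":0},
  ],
)

```text
clock: 7.83
tcp_pos: [0.5499, 0.1611, 0.1624]
orientation: [3.123, 0.328, 0.003]
contact_force: [1.8, -4.5, 1.6]
grip_width: -0.0002
gripper_force: 1.9
```

Run:
```python
from bench import r;from h import *
rel(r.get_obs())
f=r.grab_frame("scene");print(lever(f),strap_ang(f)[1:])
```

```text
x -0.9 y 40.9 z 162.4 F fix 0.9 -4.8 1.6 tooly -78.0164424662026 [ 0.002 -0.001 -1.   ]
([[0.0022, 0.0577, -0.0111], [0.0396, 0.2093, 0.0118], [0.084, 0.4324, 0.0294]], np.int64(3429)) (np.float64(1.729895239657505), np.float64(0.0058735342364068886), 530)
```

On plan (y 41, z 162, 41° row). Continue.

arm_command(
  rows=[
    {"fingers":-1,"x":0,"y":-0.0073,"z":0.006,"ax":0,"ay":0,"az":0},
    {"fingers":-1,"x":0,"y":-0.0066,"z":0.007,"ax":0,"ay":0,"az":0},
    {"fingers":-1,"x":0,"y":-0.0057,"z":0.008,"ax":0,"ay":0,"az":0},
    {"fingers":-1,"x":0,"y":-0.0047,"z":0.009,"ax":0,"ay":0,"az":0},
    {"fingers":-1,"x":0,"y":-0.0036,"z":0.009,"ax":0,"ay":0,"az":0},
  ],
)

```text
clock: 8.3
tcp_pos: [0.5432, 0.1896, 0.1223]
orientation: [-3.124, -0.33, 0.0]
contact_force: [1.6, -3.3, 3.2]
grip_width: 0.0002
gripper_force: 1.7
```

arm_command(
  rows=[
    {"fingers":-1,"x":0,"y":-0.001,"z":0.003,"ax":0,"ay":0,"az":0},
    {"fingers":-1,"x":0,"y":-0.001,"z":0.002,"ax":0,"ay":0,"az":0},
    {"fingers":-1,"x":0,"y":0,"z":0,"ax":0,"ay":0,"az":0},
  ],
)

```text
clock: 8.55
tcp_pos: [0.5424, 0.1913, 0.1176]
orientation: [-3.124, -0.33, 0.002]
contact_force: [-0.6, 0.7, -0.2]
grip_width: -0.0
gripper_force: 0.0
```

Run:
```python
from bench import r;from h import *
rel(r.get_obs())
```

```text
x -1.9 y 72.0 z 117.6 F fix -0.5 0.8 -0.2 tooly -77.9218726867538 [-0.001  0.    -1.   ]
```

arm_command(
  rows=[
    {"fingers":-1,"x":0,"y":0,"z":0.0015,"ax":0,"ay":0,"az":0},
    {"fingers":-1,"x":0,"y":0,"z":0.0015,"ax":0,"ay":0,"az":0},
    {"fingers":-1,"x":0,"y":0,"z":0,"ax":0,"ay":0,"az":0},
  ],
)

```text
clock: 8.8
tcp_pos: [0.5428, 0.1914, 0.1154]
orientation: [-3.123, -0.33, -0.0]
contact_force: [-0.1, 0.7, 0.1]
grip_width: -0.0001
gripper_force: 0.0
```

arm_command(
  rows=[
    {"fingers":-1,"x":0,"y":0,"z":0.001,"ax":0,"ay":0,"az":0},
    {"fingers":-1,"x":0,"y":0,"z":0,"ax":0,"ay":0,"az":0},
  ],
)

```text
clock: 8.97
tcp_pos: [0.543, 0.1912, 0.1145]
orientation: [-3.124, -0.33, -0.001]
contact_force: [-0.2, 0.7, 1.0]
grip_width: -0.0002
gripper_force: 0.7
```

Run:
```python
from bench import r;from h import *
rel(r.get_obs())
f=r.grab_frame("scene");cv2.imwrite("pics/s5.png",cv2.resize(f["frame"][110:260,230:430,::-1],None,fx=3,fy=3))
```

```text
x -1.2 y 71.8 z 114.5 F fix -0.0 0.7 1.0 tooly -77.93136294847595 [ 0.     0.001 -1.   ]
```

View pics/s5.png

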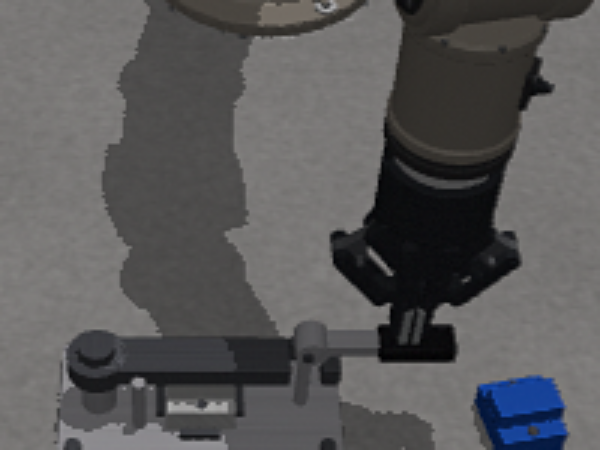

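The lever looks level, with the tips on the grip at (410,330). I'll press a little to confirm it's on its limit.

arm_command(
  rows=[
    {"fingers":-1,"x":0,"y":0,"z":0.001,"ax":0,"ay":0,"az":0},
    {"fingers":-1,"x":0,"y":0,"z":0.001,"ax":0,"ay":0,"az":0},
    {"fingers":-1,"x":0,"y":0,"z":0,"ax":0,"ay":0,"az":0},
  ],
)

```text
clock: 9.27
tcp_pos: [0.5432, 0.191, 0.1139]
orientation: [-3.124, -0.33, -0.001]
contact_force: [-4.9, 1.1, 16.1]
grip_width: -0.0003
gripper_force: 7.5
```

At the limit: 16 N with no further travel. Lifting straight off and away.

arm_command(
  rows=[
    {"fingers":-1,"x":0,"y":0,"z":-0.005,"ax":0,"ay":0,"az":0},
    {"fingers":-1,"x":0,"y":0,"z":-0.02,"ax":0,"ay":0,"az":0},
    {"fingers":-1,"x":0,"y":0,"z":-0.04,"ax":0,"ay":0,"az":0},
    {"fingers":-1,"x":0,"y":0,"z":-0.04,"ax":0,"ay":0,"az":0},
    {"fingers":-1,"x":-0.02,"y":-0.03,"z":-0.02,"ax":0,"ay":0,"az":0},
    {"fingers":-1,"x":-0.02,"y":-0.03,"z":0,"ax":0,"ay":0,"az":0},
    {"fingers":-1,"x":-0.02,"y":-0.03,"z":0,"ax":0,"ay":0,"az":0},
    {"fingers":-1,"x":0,"y":-0.03,"z":0,"ax":0,"ay":0,"az":0},
    {"fingers":-1,"x":0,"y":-0.03,"z":0,"ax":0,"ay":0,"az":0},
    {"fingers":-1,"x":0,"y":0,"z":0,"ax":0,"ay":0,"az":0},
  ],
)

```text
clock: 10.1
tcp_pos: [0.4502, 0.3314, 0.2375]
orientation: [-3.119, -0.342, -0.0]
contact_force: [-0.1, 0.1, -0.1]
grip_width: 0.0002
gripper_force: 0.0
```

Run:
```python
from bench import r;from h import *
f=r.grab_frame("scene");cv2.imwrite("pics/s6.png",cv2.resize(f["frame"][150:320,180:430,::-1],None,fx=3,fy=3))
print(strap_ang(f)[1:],lever(f));g=r.grab_frame("top");print(strap_ang(g)[1:],lever(g));rel(r.get_obs())
```

```text
(np.float64(1.737112529294296), np.float64(0.005099289677823569), 528) ([[0.0162, -0.0021, -0.0122], [0.0744, 0.0071, 0.0058], [0.1017, 0.0099, 0.0138]], np.int64(342))
(np.float64(1.690712331581742), np.float64(0.004449046095865971), 704) ([[0.0526, 0.0016, -0.0131], [0.0783, 0.0065, -0.0012], [0.103, 0.0089, 0.0115]], np.int64(401))
x -61.3 y 222.3 z 237.0 F fix -0.4 -1.1 -0.3 tooly -77.80748478679378 [-0. -0. -1.]
```

View pics/s6.png

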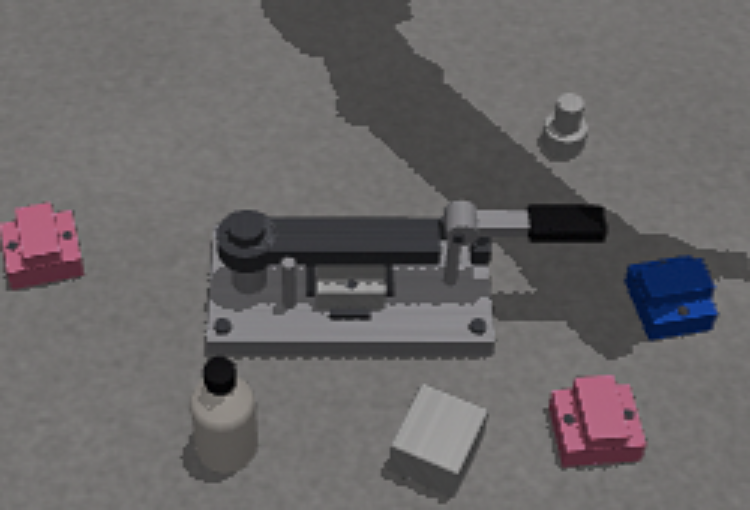

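Run:
```python
from bench import r;from h import *
for n in("top","scene"):
    P=cloud(r.grab_frame(n));q=P[(P[...,2]>.071)&(P[...,2]<.081)];x=(q[:,:2]-O)@FX;y=(q[:,:2]-O)@FY
    for a in(-50,-30,-10,10,30,45):
        k=(y*1e3>a)&(y*1e3<a+15)&(abs(x)<.06);print(n,a,k.sum(),(np.percentile(x[k],[1,99])*1e3).round(1) if k.any() else"")
```

```text
top -50 123 [-15.8  21.1]
top -30 119 [-15.7  15.2]
top -10 118 [-15.8  15. ]
top 10 123 [-15.6  15.3]
top 30 124 [-15.9  15.2]
top 45 122 [-15.8  15.1]
scene -50 86 [-14.4  20.6]
scene -30 89 [-14.1  16.8]
scene -10 87 [-13.7  16.5]
scene 10 90 [-14.9  16.4]
scene 30 89 [-13.8  17. ]
scene 45 81 [-15.3  16.4]
```

The strap's edges run parallel to the fixture's y axis along their whole length, so it is fully home. The lever is level, and everything else is still where it stood.

```bash
python3 -c "
from bench import r
print(r.hand_in())"
```

```text
the job is handed in; nothing more can be done
None
```

The clamp is closed and the job is handed in: the strap is home against its stop with the stud in its notch, the lever was then pushed down level, and the workpiece and surrounding objects look undisturbed in the last picture.

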